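# Hang the trimming hammer in its bench ring

## Robot

A 6-joint arm with a two-finger parallel gripper is mounted at the origin on the work surface. World frame = base frame: x ahead of the robot, y to its left, z up, the work surface at z = 0. Lengths are in m, angles in rad, forces in N, time in s.
With the tool pointing down it reaches from about 0.25 to 0.775 m from the base axis. Payload 4 kg.
Tool frame: the origin (TCP) lies midway between the tips of the shut fingers; the grasp point (between the pads) lies 19 mm behind it (robot.grasp_offset is the distance from the TCP to the grasp point, in m); z points along the fingers, y is the direction in which the jaws open and shut (so a half turn about z gives the same grasp; the last joint's range is limited). The gripper opens to 94 mm and grips with 3 to 60 N. Pads are 16 mm wide; open, the fingers measure 119 mm over their backs; the gripper's body (75 mm by 177 mm) begins 78 mm behind the grasp point.
Start: joints at [-1.225, 0.087, 1.371, -0, 1.684, -0.103], TCP at [0.239, -0.496, 0.206] pointing down, gripper open.
Joint ranges: [-3.1, 3.1], [-0.76, 2.03], [0.27, 2.55], [-1.08, 4.22], [0.17, 2.65], [-2.57, 2.57]. Speed limits (rad/s): [2.79, 2.79, 3.14, 3.14, 3.14, 3.14].

## Interface

Orientations are given as [roll, pitch, yaw] about the fixed x, y, z axes, in that order (R = Rz(yaw) Ry(pitch) Rx(roll)).
In Python, from bench import status, viewer, order, robot gives the robot as it stands. The module is installed in compiled form; this text tells all that it offers.
- The arm moves only by the tool move_arm, never from a script. Its argument "targets" is a list of rows, each a list of 3 entries, a list of its own where there are three numbers: the shift along the tool's x, y, z in mm, then the turn, a rotation vector about the tool's x, y, z in degrees, then the opening, from -1 (shut) to 1 (fully open). A call has 1 to 20 rows; each row is the pose to reach, as a shift and turn from the pose commanded when the call began, along the tool's axes at that moment; what a row does not reach only later rows make up. A row lasts 1/8 s, in which the tool goes at most 62.5 mm and 10.7 degrees, less where a joint would pass 70% of its speed; a pose out of reach is approached as far as the arm can. A call with a gripper value outside its range is refused whole. The fingers move at their own pace and stop on an object; the grip force is fixed at half the most. Time passes only in rows, so rows that repeat a pose let the fingers close. It gives the time, the measured TCP pose, the force and the opening at its end, in the units of the state.
- status.get_obs(): the state, without advancing time (a new reading comes with each control period).
- viewer.snapshot(name): name is "side" or "top" or "wrist"; returns the picture (384x512x3 uint8, red, green, blue); there is no depth.
- viewer.camera_model(name): a dict with "K" (3x3 intrinsics, pixels), "D" ([k1, k2, p1, p2, k3] as OpenCV has them; the pictures are not rectified), "xyz" and "attitude" of the camera in the world; the wrist camera has in their place "T_tool_cam" (4x4, takes a point from camera to tool coordinates, whose origin is the TCP and whose axes are the flange's). Camera axes: x right, y up, looking along -z (the intrinsics and any distortion apply to the point x, -y, -z); pixel columns grow to the right and rows downward; lengths in m; the calibration is good to about 2 mm. A picture is of the moment at which its call begins: read the wrist's pose just before it. camera_model takes no time and is no camera call.
- order.close_job(): hands the job in, once; it reports no verdict.
The state is a dict: "time": time; "joint_positions": joint angles; "qvel": joint speeds; "joint_torque": joint torques, N m; "tool_pos": TCP position; "ee_rot": TCP orientation; "wrist_force": force on the tool from outside, world axes, zero at the start; "wrist_torque": the same for the moment, N m; "width": finger opening in m.
Only numpy, scipy, OpenCV 4.12 (cv2) and the standard library are available. Lean on these libraries where they do the work, as an engineer would, in place of code of your own. Each camera call takes 0.05 s, during which the arm holds its last target. There are 200 camera calls.

## Task

Lift the small orange-handled trimming hammer out of the steel tool pot and hang it in the blue swivel ring on the bench: lower it handle first, feel the handle into the ring without forcing it, and press it down through the ring's spring tongues until the head sits fully home on the ring, then let go. Leave the pot standing, and leave the fossil and everything else on the bench alone.

Things in the scene. Friction and masses are not known exactly. Their poses are not given: they have to be found in the camera images.
- hammer_head (a point): Steel hammer (about 0.3 kg), upright at the start: handle down in the pot, head across its rim. Point: middle of the head, on the handle's axis, 13 mm above its flat underside, 13 mm below its top. z up along the handle, x along the head to the square face, y across. The head's flat cheeks are 22 mm apart (y). Full height (26 mm) from x -14 to +36 mm; sloping chisel end to x -46 mm.
- hammer_seat (a point): Point of the hammer where the handle leaves the head: on the handle's axis, level with the head's flat underside (13 mm below hammer_head). Same axes.
- hammer_butt (a point): Free end of the hammer's handle, on its axis, 125 mm below hammer_seat; same axes. The handle is straight and round, 24 mm in diameter, orange with black bands; its end is flat, its edge just broken (0.8 mm).
- pot: Plain steel tool pot, loose, 0.7 kg: outside diameter 60 mm, wall 3.5 mm, 140 mm tall, open at the top. Origin: centre of its underside.
- ring_square (a point): Where the bore's centre at the ring's top face (150 mm above the bench) would be with the ring's arm square to its foot. +x points to the post's axis, 90 mm away; y sideways; z up. But the arm was swung aside and clamped: the bore's true centre lies 2.5 to 25.5 mm from here towards +y, on the arc of 90 mm radius about the post. How far is not measured: find it by feel or by eye.
- holder: Ring holder screwed to the bench: aluminium foot 80 mm square, 16 mm post (top 158 mm up), blue arm clamped fast on the post, blue ring 43 mm outside, 26.6 mm bore, 18 mm deep. More than 60 N from hammer or robot bends it. Origin: on the bench below ring_square, same axes.
- tongues (a point): Two steel spring tongues fixed under the ring, on its y sides, bow into the bore. This point lies midway between them (arm taken as square; they swing with it), 33 mm below the ring's top face. From there on they squeeze the handle and drag on it with roughly 4 to 10 N, so the hammer does not drop home by its own weight but must be pressed down until the head's underside rests on the ring.
- fossil: Brown fossil block in foil on a cardboard base at the right-hand side of the bench, 360 x 240 mm, about 150 mm tall, fixed, fragile. Origin: centre of its underside.
- chisel: Cold chisel with red shank lying on the bench, 158 mm long along its x, 16 mm wide, 14 mm tall. Origin: underside, about mid-length.
- brush: Wooden brush lying on the bench along its x, 170 mm long. Origin: underside.
- glue: Small white bottle with yellow cap, 38 mm in diameter, 85 mm tall. Origin: underside.
- jar: Amber jar with black cap, 68 mm in diameter, 85 mm tall. Origin: underside.
- tray: Cardboard specimen tray 120 x 90 x 30 mm with a small vertebra in it. Origin: underside.
- vertebra: Small brown vertebra lying in the tray, 47 mm long, 34 mm wide, 20 mm tall. Origin: underside.
- bowl: Green mixing bowl, 100 mm in diameter, 50 mm tall, at the left of the bench. Origin: underside.

How it is judged:
On the way, in this order (a step that is already met when the one before it is completed fails the run):
1. the hammer is lifted clear of the pot, its butt above the pot's rim (height (world z) of hammer_butt above 0.15 m), for 0.1 s.
2. the handle stands in the ring, its butt 30 mm or more below the ring's top face, upright and gripped by the tongues (height (world z) of hammer_butt between 0.04 and 0.12 m and horizontal distance between hammer_butt and ring_square below 0.03 m and angle between hammer_seat's own z axis and vertical below 0.15 rad and contact force between hammer and holder above 3 N), for 0.1 s.
At the end, for the whole second after the job is handed in: The hammer hangs upright (within 0.08 rad) in the ring, head fully home: its underside no more than 2 mm above the ring's top face; the hammer is carried by the holder, released and at rest, and the pot still stands upright (height (world z) of hammer_seat between 0.147 and 0.152 m and horizontal distance between hammer_seat and ring_square below 0.03 m and angle between hammer_seat's own z axis and vertical below 0.08 rad and contact force between hammer and holder above 0.5 N and linear speed of hammer below 0.02 m/s and angle between pot's own z axis and vertical below 0.15 rad); the robot touches nothing.
It fails at once if the ring or its arm is forced: more than 60 N between the hammer and the holder, or between the robot and the holder (contact force between any of hammer, the fingers, the arm and holder above 60 N).
It fails at once if the pot is knocked over (tilted more than 0.5 rad) or pushed more than 60 mm (angle between pot's own z axis and vertical above 0.5 rad or distance of pot from where it was at the start of the episode above 0.06 m).
It fails at once if the fossil is touched by the robot or the hammer (contact force between any of the fingers, the arm, hammer and fossil above 1 N).
It fails at once if a bystander (chisel, brush, glue, jar, tray, vertebra, bowl) is shifted more than 30 mm (distance of any of chisel, brush, glue, jar, tray, bowl, vertebra from where it was at the start of the episode above 0.03 m).
It also fails if it takes over 61 s, if anything falls off the work surface, if the arm or the gripper's body presses on something with over 40 N, if the wrist force passes 120 N, or if a joint passes its speed limit or range.

## Working session

There is one attempt and no reset: what is moved stays moved. The work goes in short steps, Python scripts to look and compute and a tool call to move; the robot and the scene stay as the last step left them, time stands still between calls to the robot, and variables do not carry over. Pictures are saved under pics/ and viewed, about 8 in all and at most 12, crops included, and the job is handed in when it is done.

Besides the shell and the picture viewer there is one more tool, called after "Emit:" by a JSON object that holds its "api" and its "payload". move_arm: Moves the arm, as the interface text tells. Its arguments: {"type":"object","properties":{"targets":{"type":"array"}},"required":["targets"]}

```bash
mkdir -p pics; cat > h.py <<'E'
import numpy as np, cv2
from scipy.spatial.transform import Rotation as R
from bench import status, viewer, order, robot
def snap(n,f):
    o=status.get_obs(); im=viewer.snapshot(n); cv2.imwrite('pics/'+f,im[:,:,::-1]); return o,im
E
python3 - <<'E'
from h import *
for n in ['side','top','wrist']:
    o,im=snap(n,n+'0.png'); m=viewer.camera_model(n); print(n,m)
o=status.get_obs();print({k:np.round(v,3) for k,v in o.items()})
a=cv2.imread('pics/side0.png');b=cv2.imread('pics/top0.png');
E
```

```text
side {'K': array([[399.59533867,   0.        , 257.37569099],
       [  0.        , 399.59533867, 197.3074055 ],
       [  0.        ,   0.        ,   1.        ]]), 'D': array([0.04485698, 0.        , 0.        , 0.        , 0.        ]), 'xyz': array([-0.12000229,  0.69767119,  0.87585428]), 'attitude': array([ 0.89783271, -0.00343155, -2.48880965])}
top {'K': array([[356.34491996,   0.        , 253.82009069],
       [  0.        , 356.34491996, 187.064054  ],
       [  0.        ,   0.        ,   1.        ]]), 'D': array([-0.00125844,  0.        ,  0.        ,  0.        ,  0.        ]), 'xyz': array([ 0.393755  , -0.04596615,  1.24131948]), 'attitude': array([ 0.07034569, -0.02256674, -1.56569262])}
wrist {'K': array([[268.89842209,   0.        , 256.5268092 ],
       [  0.        , 268.89842209, 194.4174002 ],
       [  0.        ,   0.        ,   1.        ]]), 'D': array([-0.02022759,  0.        ,  0.        ,  0.        ,  0.        ]), 'T_tool_cam': array([[-4.42632514e-04,  9.73974901e-01,  2.26655457e-01,
         6.58977098e-02],
       [ 9.99999631e-01,  2.64312320e-04,  8.17093872e-04,
        -3.66709981e-04],
       [ 7.35921093e-04,  2.26655735e-01, -9.73974659e-01,
        -1.79542102e-01],
       [ 0.00000000e+00,  0.00000000e+00,  0.00000000e+00,
         1.00000000e+00]])}
{'time': np.float64(0.15), 'joint_positions': array([-1.225,  0.088,  1.372, -0.   ,  1.684, -0.103]), 'qvel': array([ 0.001, -0.004, -0.005,  0.   , -0.001,  0.001]), 'joint_torque': array([ 1.0000e-03, -3.4064e+01, -3.0279e+01,  7.2000e-02,  3.1000e-02,
       -0.0000e+00]), 'tool_pos': array([ 0.238, -0.495,  0.205]), 'ee_rot': array([-3.14 , -0.   ,  0.449]), 'wrist_force': array([0.717, 0.008, 0.949]), 'wrist_torque': array([-0.01 , -0.01 ,  0.037]), 'width': np.float64(0.094)}
```

View pics/side0.png

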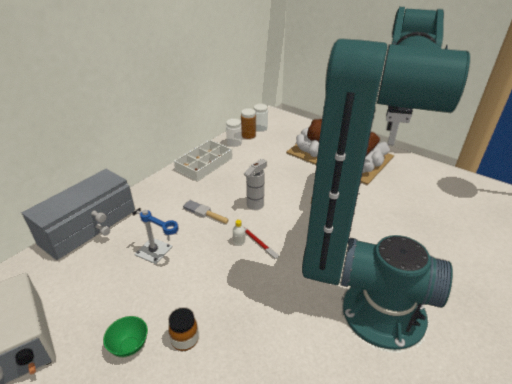

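View pics/top0.png

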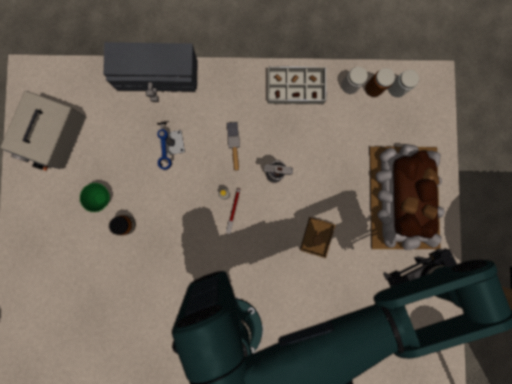

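The side view shows the pot and hammer at about (256,185), and the holder with its ring at about (150,235). In the top view the hammer is at (275,170) and the holder at about (168,148). I'll enlarge these areas.

```bash
python3 - <<'E'
import cv2,numpy as np
b=cv2.imread('pics/top0.png');a=cv2.imread('pics/side0.png')
z=lambda i,x,y,w,h,k:cv2.resize(i[y:y+h,x:x+w],None,fx=k,fy=k,interpolation=cv2.INTER_CUBIC)
L=np.vstack([z(b,145,115,50,37*2//2,8)[:296],z(b,250,150,50,37,8)])
Rr=np.vstack([z(a,125,200,66,49,6)[:294],z(a,225,155,66,49,6)[:294]])
L=L[:588]
cv2.imwrite('pics/c1.png',np.hstack([L,Rr]))
E
```

```text
(no output)
```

View pics/c1.png

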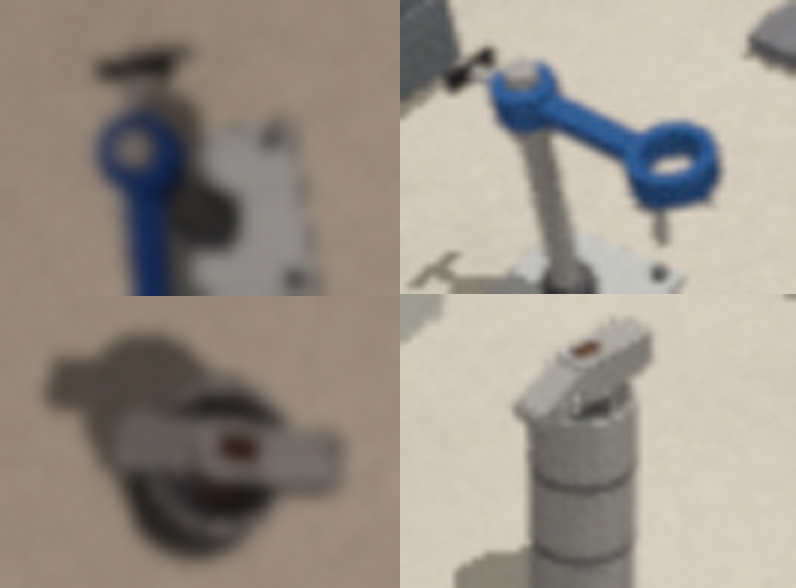

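The crops give the ring bore centre in side at about (171,226), the post top at side (145.5,212.5) and top (161.6,133.5), and the handle eye at side (256,164) and top (279.6,169). The square face points right in the top view, which is -y. Next I'll triangulate.

```bash
cat >> h.py <<'E'
def campose(n,o=None):
    m=viewer.camera_model(n); K,D=m['K'],np.array(m['D'])
    if n=='wrist':
        T=m['T_tool_cam']; Rt=R.from_euler('xyz',o['ee_rot']).as_matrix()
        return K,D,Rt@T[:3,:3],Rt@T[:3,3]+o['tool_pos']
    return K,D,R.from_euler('xyz',m['attitude']).as_matrix(),np.array(m['xyz'])
def ray(n,px,o=None):
    K,D,Rc,c=campose(n,o); u=cv2.undistortPoints(np.array([[px]],float),K,D)[0,0]
    return c,Rc@np.array([u[0],-u[1],-1.])
def atz(n,px,z,o=None):
    c,d=ray(n,px,o); return c+d*(z-c[2])/d[2]
def proj(n,P,o=None):
    K,D,Rc,c=campose(n,o); q=(np.atleast_2d(P)-c)@Rc*[1,-1,-1]
    return cv2.projectPoints(q,np.zeros(3),np.zeros(3),K,D)[0][:,0]
def tri(obs):
    A=[];b=[]
    for c,d in obs:
        M=np.eye(3)-np.outer(d,d)/(d@d); A.append(M); b.append(M@c)
    return np.linalg.lstsq(np.vstack(A),np.hstack(b),rcond=None)[0]
E
python3 - <<'E'
from h import *
np.set_printoptions(precision=4,suppress=True)
print('post',tri([ray('side',(145.5,212.5)),ray('top',(161.6,133.5))]),atz('side',(145.5,212.5),.158),atz('top',(161.6,133.5),.158))
print('ring',tri([ray('side',(170.8,225.8)),ray('top',(165,161))]),atz('side',(170.8,225.8),.15),atz('top',(165,161),.15))
print('eye',tri([ray('side',(256.2,164)),ray('top',(279.6,168.9))]),atz('side',(256.2,164),.166),atz('top',(279.6,168.9),.166))
print('sq',atz('top',(291.9,171.1),.155),'ch',atz('top',(265,168),.155))
o=status.get_obs();print(o['tool_pos'],o['ee_rot'],robot.grasp_offset)
E
```

```text
post [0.6348 0.2155 0.1502] [0.627  0.2208 0.158 ] [0.6328 0.2134 0.158 ]
ring [0.5498 0.2045 0.1402] [0.5399 0.2106 0.15  ] [0.5492 0.2029 0.15  ]
eye [ 0.5267 -0.1477  0.1634] [ 0.5252 -0.144   0.166 ] [ 0.5256 -0.148   0.166 ]
sq [ 0.5204 -0.1869  0.155 ] ch [ 0.5294 -0.1041  0.155 ]
[ 0.2385 -0.4951  0.2046] [-3.1399 -0.0002  0.4487] 0.0188
```

Emit:
{"api": "move_arm", "payload": {"targets": [[[0, 0, -60], [0, 0, 0], 1], [[40, -80, -100], [0, 0, -8], 1], [[87, -130, -100], [0, 0, -16], 1], [[120, -180, -100], [0, 0, -24], 1], [[170, -185, -100], [0, 0, -32], 1], [[225, -187, -95], [0, 0, -40], 1], [[280, -188, -85], [0, 0, -48], 1], [[330, -189, -75], [0, 0, -54], 1], [[375, -189, -68], [0, 0, -58.3], 1], [[410, -189, -65], [0, 0, -58.3], 1], [[410, -189, -65], [0, 0, -58.3], 1], [[410, -189, -65], [0, 0, -58.3], 1], [[410, -189, -65], [0, 0, -58.3], 1]]}}

```text
time: 1.78
tool_pos: [0.5253, -0.148, 0.2711]
ee_rot: [3.141, 0.001, 1.465]
wrist_force: [0.4, -0.6, 0.1]
width: 0.0937
```

```bash
python3 - <<'E'
from h import *
o,im=snap('wrist','w1.png'); print({k:np.round(o[k],4) for k in ['time','tool_pos','ee_rot','wrist_force']})
print(proj('wrist',[[.526,-.147,.166],[.5204,-.1869,.155],[.5294,-.1041,.155]],o))
cv2.imwrite('pics/w1c.png',cv2.resize(im[:,:,::-1],(800,600),interpolation=cv2.INTER_CUBIC))
E
```

```text
{'time': np.float64(1.775), 'tool_pos': array([ 0.5253, -0.148 ,  0.2711]), 'ee_rot': array([3.1409e+00, 5.0000e-04, 1.4650e+00]), 'wrist_force': array([ 0.3774, -0.6151,  0.1008])}
[[256.78710703 193.26658713]
 [255.60207945 224.99975186]
 [255.70028071 152.53004066]]
```

View pics/w1c.png

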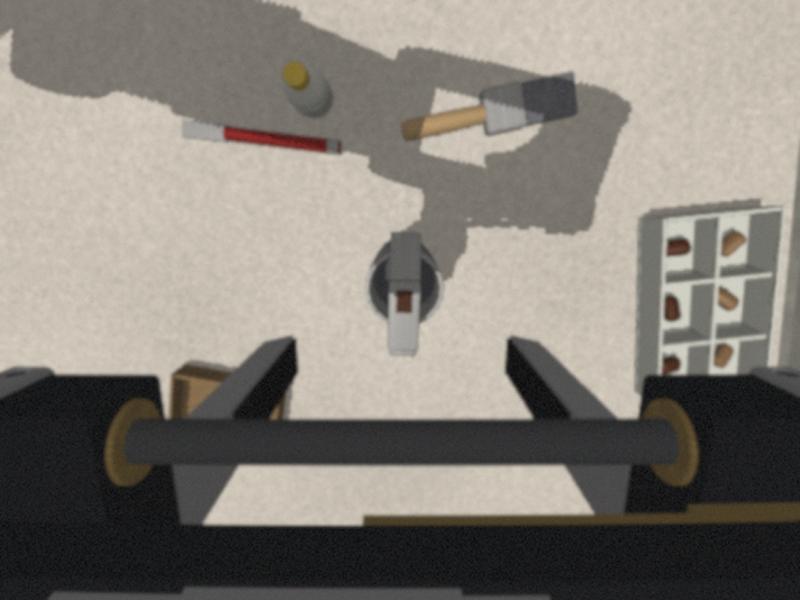

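The hammer eye is at (404,302) in the enlarged image, which is (258.6,193.3) in the original. The head lies almost along the image column, from the chisel end at (405,232) to the square face at (402.5,355). Grasp is well aligned.

```bash
python3 - <<'E'
from h import *
np.set_printoptions(precision=4,suppress=True)
o=status.get_obs()
s=1.5625
p=lambda x,y:((x+.5)/s-.5,(y+.5)/s-.5)
e=atz('wrist',p(404,302),.166,o);
t=tri([ray('wrist',p(404,302),o),ray('side',(256.2,164)),ray('top',(279.6,168.9))])
a=atz('wrist',p(404.5,291),.166,o);b=atz('wrist',p(402.8,353),.166,o)
print(e,t,a,b,np.degrees(np.arctan2(*(b-a)[1::-1])))
Rt=R.from_euler('xyz',o['ee_rot']).as_matrix()
print('eye in tool mm',1e3*Rt.T@(e-o['tool_pos']), 'a,b',1e3*Rt.T@(a-o['tool_pos']),1e3*Rt.T@(b-o['tool_pos']))
E
```

```text
[ 0.5278 -0.1471  0.166 ] [ 0.5272 -0.1478  0.163 ] [ 0.5289 -0.1393  0.166 ] [ 0.523  -0.1842  0.166 ] -97.5275825132137
eye in tool mm [  1.3086   2.2089 105.1464] a,b [  9.1012   2.5456 105.1426] [-36.1088   1.3929 105.1652]
```

Emit:
{"api": "move_arm", "payload": {"targets": [[[1, 2, 50], [0, 0, 1.5], 0.3], [[1, 2, 95], [0, 0, 1.5], 0.3], [[1, 2, 115], [0, 0, 1.5], 0], [[1, 2, 125], [0, 0, 1.5], 0], [[1, 2, 125], [0, 0, 1.5], 0], [[1, 2, 125], [0, 0, 1.5], -1], [[1, 2, 125], [0, 0, 1.5], -1], [[1, 2, 125], [0, 0, 1.5], -1], [[1, 2, 125], [0, 0, 1.5], -1], [[1, 2, 125], [0, 0, 1.5], -1]]}}

```text
time: 3.08
tool_pos: [0.5281, -0.1467, 0.1463]
ee_rot: [3.141, 0.001, 1.44]
wrist_force: [-2.9, 0.1, 4.7]
width: 0.0217
```

Emit:
{"api": "move_arm", "payload": {"targets": [[[0, 0, -5], [0, 0, 0], -1], [[0, 0, -15], [0, 0, 0], -1], [[0, 0, -35], [0, 0, 0], -1], [[0, 0, -60], [0, 0, 0], -1], [[0, 0, -90], [0, 0, 0], -1], [[0, 0, -120], [0, 0, 0], -1], [[0, 0, -150], [0, 0, 0], -1], [[0, 0, -180], [0, 0, 0], -1], [[0, 0, -190], [0, 0, 0], -1], [[0, 0, -190], [0, 0, 0], -1], [[0, 0, -190], [0, 0, 0], -1]]}}

```text
time: 4.45
tool_pos: [0.5278, -0.1464, 0.3336]
ee_rot: [-3.139, -0.001, 1.44]
wrist_force: [-1.2, 0.5, -3.1]
width: 0.0218
```

```bash
python3 - <<'E'
from h import *
np.set_printoptions(precision=4,suppress=True)
o,im=snap('side','s2.png'); print({k:np.round(o[k],4) for k in ['time','tool_pos','ee_rot','wrist_force','wrist_torque','width']})
o,iw=snap('wrist','w2.png')
c=np.hstack([cv2.resize(im[90:260,130:330],(400,340)),cv2.resize(iw[90:290,150:350],(400,400))[30:370]])
cv2.imwrite('pics/c2.png',c[:,:,::-1])
E
```

```text
{'time': np.float64(4.45), 'tool_pos': array([ 0.5278, -0.1464,  0.3336]), 'ee_rot': array([-3.1386, -0.0007,  1.4402]), 'wrist_force': array([-1.2435,  0.4981, -3.0581]), 'wrist_torque': array([-0.0737, -0.0379, -0.0152]), 'width': np.float64(0.0218)}
```

View pics/c2.png

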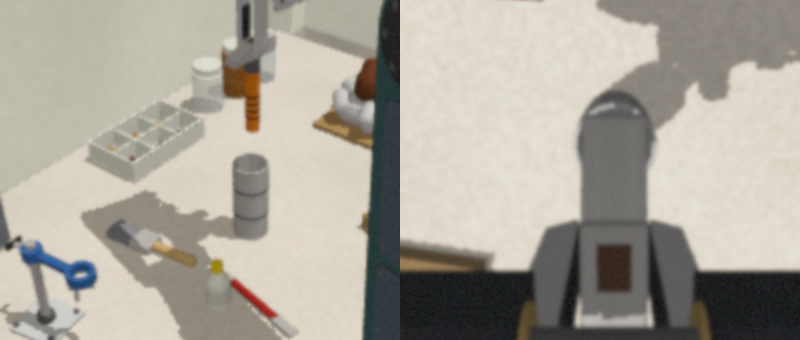

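The hammer is out: orange handle vertical at about (252,100) in the left crop, pot standing. In the wrist crop the eye is at (614,268), between the pads. Next I'll move next to the ring and look.

Emit:
{"api": "move_arm", "payload": {"targets": [[[20, -1, 0], [0, 0, 0], -1], [[60, -4, 0], [0, 0, 0], -1], [[100, -6, 0], [0, 0, 0], -1], [[140, -8, 0], [0, 0, 0], -1], [[180, -10, 0], [0, 0, 0], -1], [[220, -12, 0], [0, 0, 0], -1], [[245, -13, 0], [0, 0, 0], -1], [[261, -13, 0], [0, 0, 0], -1], [[261, -13, 0], [0, 0, 0], -1], [[261, -13, 0], [0, 0, 0], -1], [[261, -13, 0], [0, 0, 0], -1]]}}

```text
time: 5.92
tool_pos: [0.5493, 0.1129, 0.3356]
ee_rot: [3.141, 0.0, 1.439]
wrist_force: [-0.4, -0.1, -3.0]
width: 0.022
```

```bash
python3 - <<'E'
from h import *
np.set_printoptions(precision=4,suppress=True)
o,iw=snap('wrist','w3.png'); print({k:np.round(o[k],4) for k in ['time','tool_pos','ee_rot','wrist_force','wrist_torque','width']})
_,im=snap('side','s3.png')
p=proj('wrist',[[.549,.205,.15],[.633,.2145,.158]],o); print(p)
print('side head proj',proj('side',[o['tool_pos'],o['tool_pos']-[0,0,.131]]))
x,y=int(p[0,0]),int(p[0,1]);y0=max(0,y-60);x0=x-65
print(x0,y0)
A=cv2.resize(iw[y0:y0+120,x0:x0+160],(640,480),interpolation=cv2.INTER_CUBIC)
q=proj('side',o['tool_pos']-[0,0,.08])[0].astype(int);print('side crop',q-[20,60])
B=cv2.resize(im[q[1]-60:q[1]+60,q[0]-20:q[0]+20],(160,480),interpolation=cv2.INTER_CUBIC)
cv2.imwrite('pics/c3.png',np.hstack([A,B])[:,:,::-1])
E
```

```text
{'time': np.float64(5.925), 'tool_pos': array([0.5493, 0.1129, 0.3356]), 'ee_rot': array([3.1414, 0.0003, 1.4386]), 'wrist_force': array([-0.4264, -0.0741, -3.0465]), 'wrist_torque': array([-0.015 , -0.0721,  0.0176]), 'width': np.float64(0.022)}
[[246.7921 112.1326]
 [311.561   94.8217]]
side head proj [[187.1951 149.7366]
 [192.2976 190.5922]]
181 52
side crop [170 115]
```

View pics/c3.png

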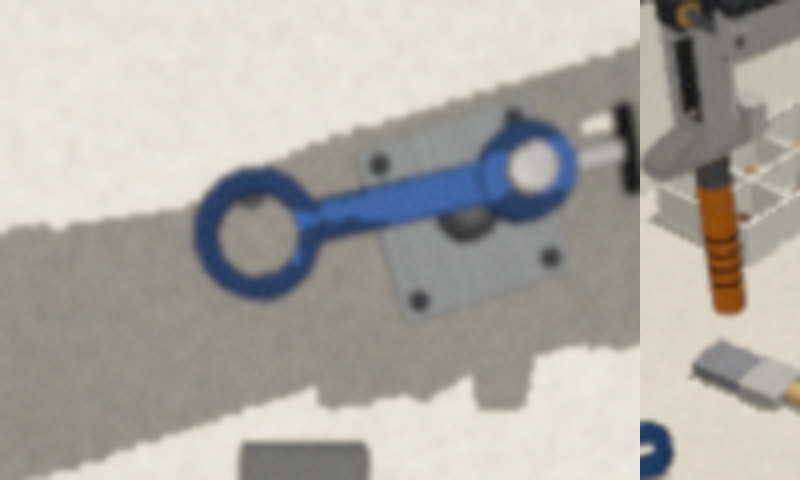

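The ring bore is at crop (260,232), the post top at (535,167), and the handle hangs close to vertical. I'll fit the ring's position with a silhouette model and the hammer's axis from the orange mask.

```bash
cat >> h.py <<'E'
from scipy.optimize import minimize, least_squares
def orange(im):
    h=cv2.cvtColor(im,cv2.COLOR_RGB2HSV); return ((h[...,0]<16)&(h[...,1]>170)&(h[...,2]>90)).astype(np.uint8)
def mids(n,im,box):
    """handle mid-line: per-row centroid of orange within box"""
    m=orange(im); x0,y0,x1,y1=box; out=[]
    for y in range(y0,y1):
        xs=np.nonzero(m[y,x0:x1])[0]
        if len(xs)>3: out.append((xs.min()/2+xs.max()/2+x0,y,len(xs)))
    return np.array(out)
def ringfit(n,im,o,g,zt=.15,p0=None):
    im=im.astype(float); mask=((im[...,2]-im[...,0])>35).astype(float)
    t=np.linspace(0,2*np.pi,90); S=4
    u=proj(n,[[*g,zt]],o)[0]; x0,y0=(u-32).astype(int); M=mask[y0:y0+64,x0:x0+64]
    M=cv2.resize(M,None,fx=S,fy=S,interpolation=cv2.INTER_AREA if 0 else cv2.INTER_LINEAR)
    def ren(p):
        def fill(r,z):
            P=np.c_[p[0]+r*np.cos(t),p[1]+r*np.sin(t),np.full(90,z)]
            q=((proj(n,P,o)-[x0,y0]+.5)*S-.5); b=np.zeros(M.shape,np.uint8)
            cv2.fillPoly(b,[np.round(q*16).astype(np.int32)],1,shift=4); return b,q
        a,qa=fill(.0215,zt); b,qb=fill(.0215,zt-.018)
        hull=np.zeros_like(a); cv2.fillConvexPoly(hull,cv2.convexHull(np.round(np.vstack([qa,qb])*16).astype(np.int32)),1,shift=4)
        return hull.astype(float)*(1-(fill(.0133,zt)[0]&fill(.0133,zt-.018)[0]))
    # compare within 24 mm disc, omit arm direction (+x sector)
    c=(proj(n,[[*g,zt]],o)[0]-[x0,y0]+.5)*S
    yy,xx=np.mgrid[:64*S,:64*S]; pr=(proj(n,[[g[0]+.03,g[1]+.0035,zt]],o)[0]-proj(n,[[*g,zt]],o)[0]); R0=np.hypot(*pr)*S
    d=np.stack([xx-c[0],yy-c[1]]); W=(np.hypot(*d)<R0)&~((d[0]*pr[0]+d[1]*pr[1])>.7*np.hypot(*d)*np.hypot(*pr))
    f=lambda p:np.sum(W*np.abs(ren(p)-M))/W.sum()
    r=minimize(f,g,method='Nelder-Mead',options=dict(initial_simplex=np.array([g,[g[0]+.004,g[1]],[g[0],g[1]+.004]]),xatol=5e-5,fatol=1e-5))
    return r.x,r.fun
E
python3 - <<'E'
from h import *
np.set_printoptions(precision=4,suppress=True)
o=status.get_obs(); o['tool_pos']=np.array([.5493,.1129,.3356]) if abs(o['tool_pos'][1]-.1129)>.001 else o['tool_pos']
rd=lambda f:cv2.imread('pics/'+f)[:,:,::-1]
print('ring wrist',ringfit('wrist',rd('w3.png'),o,np.array([.549,.205])))
print('ring side',ringfit('side',rd('s3.png'),o,np.array([.542,.209])))
print('ring top',ringfit('top',rd('top0.png'),o,np.array([.549,.203])))
print('post wrist', atz('wrist',(181+535/4,52+167/4),.158,o))
m=mids('side',rd('s3.png'),(170,150,215,200)); print(m[:3],m[-4:])
# side-plane fit: axis points: predicted vertical line below TCP
T=o['tool_pos']; 
L=proj('side',[T-[0,0,.03],T-[0,0,.12]]); 
f=np.polyfit(m[3:-4,1],m[3:-4,0],1); print('slope px',f[0],'expected',(L[1]-L[0])[0]/(L[1]-L[0])[1],'offset px',np.polyval(f,L[:,1])-L[:,0])
# eye in wrist image, lateral
E
```

```text
ring wrist (array([0.5483, 0.2086]), np.float64(0.13735088333579046))
ring side (array([0.5485, 0.2131]), np.float64(0.14200867902324213))
ring top (array([0.5491, 0.2083]), np.float64(0.3272288796738825))
post wrist [0.6371 0.2154 0.158 ]
[[188.5 163.    8. ]
 [188.5 164.    8. ]
 [188.5 165.    8. ]] [[192.  189.    7. ]
 [192.  190.    7. ]
 [191.5 191.    6. ]
 [191.5 192.    4. ]]
slope px 0.1319169960474303 expected 0.12483072009730317 offset px [-0.4985 -0.302 ]
```

```bash
python3 - <<'E'
from h import *
np.set_printoptions(precision=2,suppress=True)
o=status.get_obs(); im=cv2.imread('pics/w3.png')[:,:,::-1]
Rt=R.from_euler('xyz',o['ee_rot']).as_matrix()
# dark-red eye centroid
h=cv2.cvtColor(im,cv2.COLOR_RGB2HSV).astype(int)
m=np.zeros(h.shape[:2],bool); s=np.s_[215:262,235:280]
m[s]=((im[s][...,0].astype(int)-im[s][...,2])>15)
ys,xs=np.nonzero(m); print(len(xs),xs.mean(),ys.mean(),xs.min(),xs.max(),ys.min(),ys.max())
P=atz('wrist',(xs.mean(),ys.mean()),o['tool_pos'][2]+.0197,o)
print('eye tool mm',1e3*Rt.T@(P-o['tool_pos']))
d=np.array([.5483,.2086,.1497+.006])-[0,0,0]
sh=Rt.T@(np.array([.5483,.2086,o['tool_pos'][2]])-o['tool_pos'])*1e3; print('shift to ring mm',sh)
E
```

```text
369 256.37669376693765 239.3279132791328 238 279 215 261
eye tool mm [ -0.4   -0.01 -19.7 ]
shift to ring mm [ 94.6  -13.56  -0.02]
```

Emit:
{"api": "move_arm", "payload": {"targets": [[[20, -3, 0], [0, 0, 0], -1], [[50, -7, 0], [0, 0, 0], -1], [[75, -11, 0], [0, 0, 0], -1], [[90, -13, 0], [0, 0, 0], -1], [[94.8, -13.6, -5], [0, 0, 0], -1], [[94.8, -13.6, 15], [0, 0, 0], -1], [[94.8, -13.6, 30], [0, 0, 0], -1], [[94.8, -13.6, 38], [0, 0, 0], -1], [[94.8, -13.6, 40], [0, 0, 0], -1], [[94.8, -13.6, 40], [0, 0, 0], -1], [[94.8, -13.6, 40], [0, 0, 0], -1]]}}

```text
time: 7.4
tool_pos: [0.5484, 0.2096, 0.2963]
ee_rot: [3.14, -0.0, 1.44]
wrist_force: [0.2, 0.2, -2.3]
width: 0.0218
```

```bash
python3 - <<'E'
from h import *
np.set_printoptions(precision=4,suppress=True)
o,im=snap('side','s4.png'); print({k:np.round(o[k],4) for k in ['time','tool_pos','ee_rot','wrist_force','wrist_torque','width']})
_,it=snap('wrist','w4.png')
A=cv2.resize(im[170:245,130:210],(640,600),interpolation=cv2.INTER_CUBIC)
cv2.imwrite('pics/c4.png',A[:,:,::-1])
m=mids('side',im,(140,160,200,240)); print(m[:2],m[-3:])
T=o['tool_pos'];print(proj('side',[T-[0,0,.131],[.5483,.2086,.15]]))
E
```

```text
{'time': np.float64(7.4), 'tool_pos': array([0.5484, 0.2096, 0.2963]), 'ee_rot': array([ 3.1402, -0.0005,  1.44  ]), 'wrist_force': array([ 0.2215,  0.1702, -2.3188]), 'wrist_torque': array([ 0.008 , -0.0339, -0.0087]), 'width': np.float64(0.0218)}
[[163. 193.   7.]
 [163. 194.   7.]] [[168.  220.    7. ]
 [167.5 221.    7. ]
 [167.  222.    5. ]]
[[168.0923 220.0423]
 [169.1704 224.1021]]
```

View pics/c4.png

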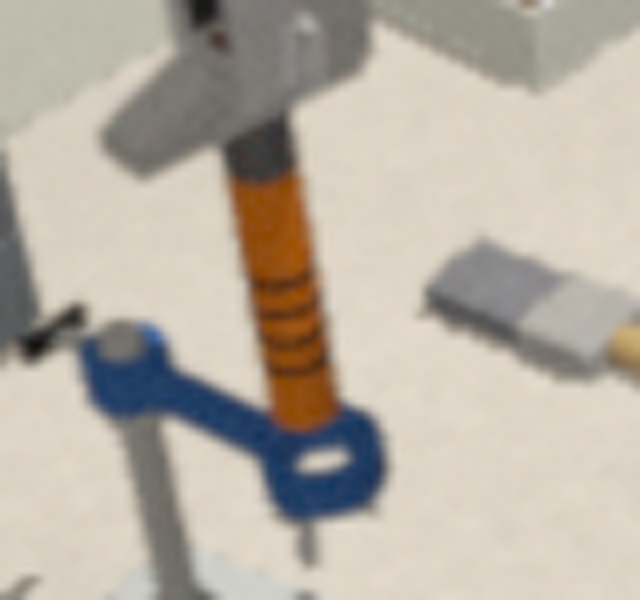

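In the crop the butt (bottom edge at about (306,428)) sits just above the ring, whose visible hole is at about (322,460). The side view places the ring a few mm from the wrist estimate, so I'll compare butt and ring within the same camera.

```bash
cat >> h.py <<'E'
def handlefit(n,im,o,g,zb,zt,tilt=(0,0)):
    h=cv2.cvtColor(im,cv2.COLOR_RGB2HSV).astype(float); f=im.astype(float)
    M0=np.clip(((f[...,0]-f[...,2])-70)/40,0,1)   # r-b soft: beige ~30, orange ~150+
    t=np.linspace(0,2*np.pi,60); S=8
    u=proj(n,[[*g,zb]],o)[0]; x0,y0=(u-[20,22]).astype(int)
    M=cv2.resize(M0[y0:y0+32,x0:x0+40],None,fx=S,fy=S,interpolation=cv2.INTER_LINEAR)
    M=(M>.5).astype(float)
    def ren(p):
        P=np.vstack([np.c_[p[0]+tilt[0]*(z-zb)+.012*np.cos(t),p[1]+tilt[1]*(z-zb)+.012*np.sin(t),np.full(60,z)] for z in (zb,zt)])
        q=(proj(n,P,o)-[x0,y0]+.5)*S-.5; b=np.zeros(M.shape,np.uint8)
        cv2.fillConvexPoly(b,cv2.convexHull(np.round(q*16).astype(np.int32)),1,shift=4); return b
    W=np.ones(M.shape); W[:6*S]=1
    k=cv2.getStructuringElement(cv2.MORPH_RECT,(3*S,3*S))
    M=cv2.morphologyEx(M,cv2.MORPH_CLOSE,k)
    fn=lambda p:np.mean(np.abs(ren(p)-M))
    best=min((minimize(fn,g+np.array(d),method='Nelder-Mead',options=dict(initial_simplex=np.array([g+d,g+d+[.004,0],g+d+[0,.004]]),xatol=5e-5,fatol=1e-6)) for d in ([0,0],[-.004,-.004],[.003,-.003])),key=lambda r:r.fun)
    return best.x,best.fun
E
python3 - <<'E'
from h import *
np.set_printoptions(precision=4,suppress=True)
rd=lambda f:cv2.imread('pics/'+f)[:,:,::-1]
o=status.get_obs();T=o['tool_pos']
zb=T[2]-.1313
print('handle side',T,handlefit('side',rd('s4.png'),o,T[:2],zb,zb+.1))
T3=np.array([.5493,.1129,.3356]);print('handle s3',T3,handlefit('side',rd('s3.png'),o,T3[:2],T3[2]-.1313,T3[2]-.04))
for f in ('s3.png','side0.png','s2.png'):
  for g in ([.545,.211],[.549,.205],[.541,.213]): print('ring',f,ringfit('side',rd(f),o,np.array(g)))
o3=dict(o,tool_pos=T3,ee_rot=np.array([3.1414,.0003,1.4386]))
for g in ([.549,.205],[.547,.209],[.55,.21]): print('ringw',ringfit('wrist',rd('w3.png'),o3,np.array(g)))
E
```

```text
handle side [0.5483 0.2097 0.2961] (array([0.5514, 0.2076]), np.float64(0.04903564453125))
handle s3 [0.5493 0.1129 0.3356] (array([0.5527, 0.1101]), np.float64(0.04649658203125))
ring s3.png (array([0.5466, 0.2137]), np.float64(0.17784668976703039))
ring s3.png (array([0.5466, 0.2137]), np.float64(0.11614334725536993))
ring s3.png (array([0.549, 0.213]), np.float64(0.18874945079086117))
ring side0.png (array([0.5469, 0.2114]), np.float64(0.16232306104393984))
ring side0.png (array([0.5468, 0.2113]), np.float64(0.08347628281622911))
ring side0.png (array([0.5491, 0.2105]), np.float64(0.17139444200351495))
ring s2.png (array([0.5469, 0.2114]), np.float64(0.15339317310527867))
ring s2.png (array([0.5468, 0.2113]), np.float64(0.07471285799522673))
ring s2.png (array([0.5491, 0.2105]), np.float64(0.1623874121265378))
ringw (array([0.5483, 0.2084]), np.float64(0.1372714687392564))
ringw (array([0.5484, 0.2088]), np.float64(0.13290197361981207))
ringw (array([0.548 , 0.2088]), np.float64(0.14000286669269055))
```

Emit:
{"api": "move_arm", "payload": {"targets": [[[0, 0, 5], [0, 0, 0], -1], [[0, 0, 9], [0, 0, 0], -1], [[0, 0, 11], [0, 0, 0], -1], [[0, 0, 12], [0, 0, 0], -1], [[0, 0, 13], [0, 0, 0], -1], [[0, 0, 13], [0, 0, 0], -1]]}}

```text
time: 8.25
tool_pos: [0.5481, 0.2097, 0.2825]
ee_rot: [3.142, 0.0, 1.44]
wrist_force: [-1.0, 0.3, -3.2]
width: 0.0217
```

Emit:
{"api": "move_arm", "payload": {"targets": [[[0, 0, 1], [0, 0, 0], -1], [[0, 0, 2], [0, 0, 0], -1], [[0, 0, 2], [0, 0, 0], -1]]}}

```text
time: 8.62
tool_pos: [0.5482, 0.2096, 0.2811]
ee_rot: [3.141, -0.0, 1.44]
wrist_force: [-0.2, -0.5, -0.2]
width: 0.0218
```

Emit:
{"api": "move_arm", "payload": {"targets": [[[0, 0, 1], [0, 0, 0], -1], [[0, 0, 1], [0, 0, 0], -1], [[0, 0, 1], [0, 0, 0], -1]]}}

```text
time: 9.0
tool_pos: [0.5482, 0.2097, 0.2807]
ee_rot: [3.14, -0.001, 1.44]
wrist_force: [-0.7, 0.2, 4.9]
width: 0.0216
```

```bash
python3 - <<'E'
from h import *
np.set_printoptions(precision=3,suppress=True)
# several readings via camera calls to average noise
F=[];Q=[]
for i in range(6):
    o=status.get_obs();F.append(np.r_[o['wrist_force'],o['wrist_torque']]);viewer.snapshot('side')
print(np.mean(F,0),np.std(F,0),o['tool_pos'],o['ee_rot'])
E
```

```text
[-0.889 -0.348  5.527 -0.117  0.247 -0.011] [0.507 0.369 0.462 0.029 0.021 0.022] [0.548 0.21  0.281] [ 3.14  -0.001  1.44 ]
```

The butt touches the ring top at TCP z≈0.281. The torque suggests the contact is on the handle's -x side, so the bore lies towards +x.

Emit:
{"api": "move_arm", "payload": {"targets": [[[0, 0, -2], [0, 0, 0], -1], [[0, 2, -2], [0, 0, 0], -1], [[0, 2, -1], [0, 0, 0], -1], [[0, 2, 0], [0, 0, 0], -1], [[0, 2, 1], [0, 0, 0], -1], [[0, 2, 1], [0, 0, 0], -1]]}}

```text
time: 10.05
tool_pos: [0.5493, 0.2096, 0.2805]
ee_rot: [3.141, -0.001, 1.441]
wrist_force: [-3.2, -0.6, 8.1]
width: 0.0219
```

```bash
cat > f.py <<'E'
from h import *
np.set_printoptions(precision=4,suppress=True)
F=[];P=[];A=[]
for i in range(5):
    viewer.snapshot('side');o=status.get_obs();F.append(np.r_[o['wrist_force'],o['wrist_torque']]);P.append(o['tool_pos']);A.append(o['ee_rot'])
print(o['time'],np.mean(F,0),np.mean(P,0),np.mean(A,0),o['width'])
E
python3 f.py
```

```text
10.3 [-4.3507  0.1287  8.5157 -0.0558  1.2239  0.0223] [0.5493 0.2096 0.2805] [ 3.1412 -0.0008  1.4406] 0.021453499333622235
```

Emit:
{"api": "move_arm", "payload": {"targets": [[[0, 0, -4], [0, 0, 0], -1], [[0, 0, -4], [0, 0, 0], -1], [[0, 0, -4], [0, 0, 0], -1]]}}

```text
time: 10.68
tool_pos: [0.5504, 0.2093, 0.2814]
ee_rot: [-3.141, 0.001, 1.44]
wrist_force: [-0.3, 0.4, -2.6]
width: 0.022
```

```bash
python3 f.py
```

```text
10.925 [-0.1311 -0.1708 -3.0354 -0.0051 -0.0531  0.0011] [0.5501 0.2093 0.2816] [-3.1405  0.0007  1.44  ] 0.02166290817550083
```

Emit:
{"api": "move_arm", "payload": {"targets": [[[0, 0, 2], [0, 0, 0], -1], [[0, 0, 3], [0, 0, 0], -1], [[0, 0, 3.5], [0, 0, 0], -1], [[0, 0, 3.5], [0, 0, 0], -1]]}}

```text
time: 11.42
tool_pos: [0.5501, 0.2095, 0.2811]
ee_rot: [3.139, -0.001, 1.44]
wrist_force: [-1.4, -0.9, 5.1]
width: 0.022
```

```bash
python3 f.py
```

```text
11.675 [-1.8511 -0.2142  5.3403 -0.1208  0.4564  0.0169] [0.5501 0.2094 0.2811] [ 3.1391 -0.001   1.4402] 0.021922145980938286
```

Emit:
{"api": "move_arm", "payload": {"targets": [[[0, 0, -6], [0, 0, 0], -1], [[2.5, -0.5, -6], [0, 0, 0], -1], [[2.5, -0.5, -6], [0, 0, 0], -1], [[2.5, -0.5, -3], [0, 0, 0], -1], [[2.5, -0.5, -1.5], [0, 0, 0], -1], [[2.5, -0.5, 0], [0, 0, 0], -1], [[2.5, -0.5, 0], [0, 0, 0], -1]]}}

```text
time: 12.55
tool_pos: [0.5498, 0.212, 0.2812]
ee_rot: [3.139, -0.001, 1.44]
wrist_force: [-1.6, -0.1, 6.2]
width: 0.0221
```

```bash
python3 f.py
```

```text
12.8 [-1.8167 -0.3586  5.214  -0.1225  0.4581  0.0379] [0.5498 0.2119 0.2812] [ 3.1392 -0.0011  1.4402] 0.021335337749297835
```

```bash
python3 - <<'E'
from h import *
np.set_printoptions(precision=4,suppress=True)
ims=[viewer.snapshot('side').astype(float) for _ in range(6)]
im=np.mean(ims,0).astype(np.uint8); cv2.imwrite('pics/s5.png',im[:,:,::-1]); o=status.get_obs(); T=o['tool_pos']
S=14; x0,y0=148,196; A=cv2.resize(im[y0:y0+42,x0:x0+40],None,fx=S,fy=S,interpolation=cv2.INTER_CUBIC)
B=A.copy(); t=np.linspace(0,2*np.pi,120)
def dr(c,r,z,col,d=(0,0)):
    q=(proj('side',np.c_[c[0]+r*np.cos(t),c[1]+r*np.sin(t),np.full(120,z)])+d-[x0,y0]+.5)*S-.5
    cv2.polylines(B,[np.round(q).astype(np.int32)],True,col,1,cv2.LINE_AA)
dr(T,.012,.15,(0,255,0)); dr(T,.012,.2,(0,255,0))
for r in(.0215,.0133): dr((.5468,.2113),r,.15,(255,255,0))
dr((.5468,.2113),.0215,.132,(255,255,0))
print(handlefit('side',im,o,T[:2],.15,.25),T)
cv2.imwrite('pics/c5.png',np.hstack([A[:,120:500],B[:,120:500]])[:,:,::-1])
E
```

```text
(array([0.5527, 0.2104]), np.float64(0.0508056640625)) [0.5498 0.212  0.2812]
```

View pics/c5.png

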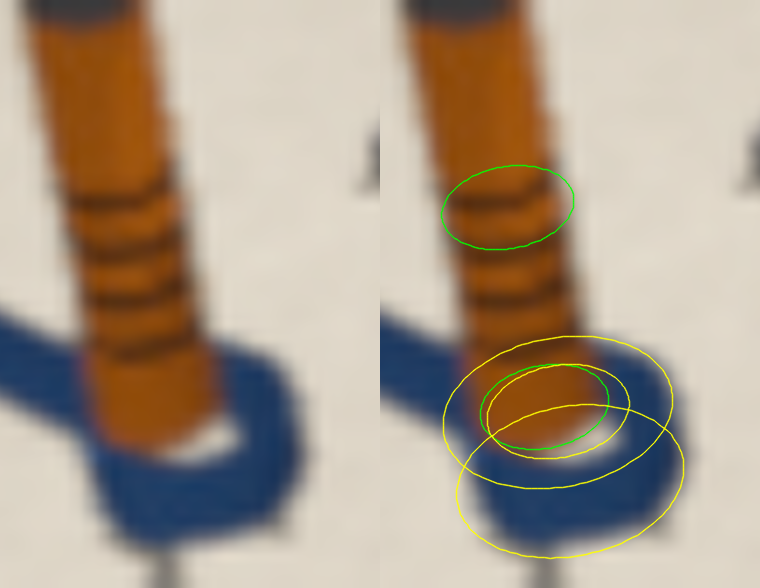

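The averaged view shows the visible part of the bore on the right of the handle (right rim at x≈245, near rim at y≈463). The bore centre works out at about (175,415) against the handle's bottom centre at (157,414). So I shift about 3 mm to image-right, which is world (-3,-2) mm.

Emit:
{"api": "move_arm", "payload": {"targets": [[[0, 0, -6], [0, 0, 0], -1], [[-2.4, -2.8, -6], [0, 0, 0], -1], [[-2.4, -2.8, -6], [0, 0, 0], -1], [[-2.4, -2.8, -3], [0, 0, 0], -1], [[-2.4, -2.8, -1.5], [0, 0, 0], -1], [[-2.4, -2.8, 0], [0, 0, 0], -1], [[-2.4, -2.8, 0], [0, 0, 0], -1], [[-2.4, -2.8, 0], [0, 0, 0], -1]]}}

```text
time: 14.1
tool_pos: [0.5468, 0.2097, 0.278]
ee_rot: [-3.141, 0.001, 1.44]
wrist_force: [0.3, -0.5, -2.7]
width: 0.0219
```

```bash
python3 f.py
```

```text
14.35 [ 0.3969 -0.6648 -3.1676 -0.2981 -0.2296  0.0069] [0.5468 0.2097 0.2781] [-3.1407  0.0008  1.4399] 0.021679752584425362
```

The handle has dropped in: z is 3 mm below the rim with no vertical force. I'll go on gently with a small correction towards -y.

Emit:
{"api": "move_arm", "payload": {"targets": [[[-0.4, 0.3, 3], [0, 0, 0], -1], [[-0.4, 0.3, 6], [0, 0, 0], -1], [[-0.4, 0.3, 9], [0, 0, 0], -1], [[-0.4, 0.3, 12], [0, 0, 0], -1], [[-0.4, 0.3, 15], [0, 0, 0], -1], [[-0.4, 0.3, 15], [0, 0, 0], -1]]}}

```text
time: 15.1
tool_pos: [0.547, 0.2095, 0.2634]
ee_rot: [-3.141, 0.0, 1.44]
wrist_force: [0.5, -0.5, -2.8]
width: 0.0219
```

```bash
python3 f.py
```

```text
15.35 [ 0.3774 -0.5967 -3.5482 -0.1968 -0.0203 -0.0077] [0.547  0.2095 0.2638] [-3.1413  0.0002  1.4402] 0.021736087025728566
```

Emit:
{"api": "move_arm", "payload": {"targets": [[[-0.4, 0, 3], [0, 0, 0], -1], [[-0.4, 0, 6], [0, 0, 0], -1], [[-0.4, 0, 9], [0, 0, 0], -1], [[-0.4, 0, 12], [0, 0, 0], -1], [[-0.4, 0, 15], [0, 0, 0], -1], [[-0.4, 0, 18], [0, 0, 0], -1], [[-0.4, 0, 21], [0, 0, 0], -1], [[-0.4, 0, 24], [0, 0, 0], -1], [[-0.4, 0, 24], [0, 0, 0], -1]]}}

```text
time: 16.48
tool_pos: [0.5477, 0.209, 0.2398]
ee_rot: [3.14, -0.0, 1.44]
wrist_force: [3.5, -1.8, 1.6]
width: 0.0218
```

```bash
python3 f.py
```

```text
16.725 [ 2.8597 -1.7306  1.5713 -0.5422 -0.9787  0.0124] [0.5476 0.2091 0.2398] [ 3.1403 -0.0001  1.44  ] 0.021887335174163688
```

Emit:
{"api": "move_arm", "payload": {"targets": [[[-0.4, 0.8, 2], [0, 0, 0], -1], [[-0.4, 0.8, 5], [0, 0, 0], -1], [[-0.4, 0.8, 8], [0, 0, 0], -1], [[-0.4, 0.8, 11], [0, 0, 0], -1], [[-0.4, 0.8, 14], [0, 0, 0], -1], [[-0.4, 0.8, 17], [0, 0, 0], -1], [[-0.4, 0.8, 20], [0, 0, 0], -1], [[-0.4, 0.8, 20], [0, 0, 0], -1]]}}

```text
time: 17.73
tool_pos: [0.548, 0.2086, 0.2189]
ee_rot: [-3.142, 0.0, 1.44]
wrist_force: [2.8, 0.4, 0.4]
width: 0.0215
```

```bash
python3 f.py
```

```text
17.975 [ 2.5832 -0.3866 -1.0541 -0.2153 -0.8799  0.0102] [0.548  0.2085 0.2189] [-3.1412  0.0004  1.44  ] 0.022191676964711464
```

Emit:
{"api": "move_arm", "payload": {"targets": [[[0, 0.8, 3], [0, 0, 0], -1], [[0, 0.8, 6], [0, 0, 0], -1], [[0, 0.8, 10], [0, 0, 0], -1], [[0, 0.8, 14], [0, 0, 0], -1], [[0, 0.8, 18], [0, 0, 0], -1], [[0, 0.8, 22], [0, 0, 0], -1], [[0, 0.8, 26], [0, 0, 0], -1], [[0, 0.8, 30], [0, 0, 0], -1], [[0, 0.8, 30], [0, 0, 0], -1]]}}

```text
time: 19.1
tool_pos: [0.5483, 0.2084, 0.1901]
ee_rot: [-3.141, 0.0, 1.44]
wrist_force: [0.5, -0.9, 1.2]
width: 0.0219
```

```bash
python3 f.py
```

```text
19.35 [ 0.5765 -0.7404  2.1944 -0.2875 -0.2428  0.0011] [0.5483 0.2084 0.1899] [-3.1409  0.0003  1.4402] 0.02152687772309668
```

Emit:
{"api": "move_arm", "payload": {"targets": [[[0, 0, 4], [0, 0, 0], -1], [[0, 0, 8], [0, 0, 0], -1], [[0, 0, 12], [0, 0, 0], -1], [[0, 0, 16], [0, 0, 0], -1], [[0, 0, 20], [0, 0, 0], -1], [[0, 0, 24], [0, 0, 0], -1], [[0, 0, 28], [0, 0, 0], -1], [[0, 0, 30], [0, 0, 0], -1], [[0, 0, 30], [0, 0, 0], -1]]}}

```text
time: 20.48
tool_pos: [0.5482, 0.2084, 0.1604]
ee_rot: [-3.141, 0.0, 1.44]
wrist_force: [-0.7, -1.8, 5.1]
width: 0.0217
```

Emit:
{"api": "move_arm", "payload": {"targets": [[[0, 0, 1], [0, 0, 0], -1], [[0, 0, 2], [0, 0, 0], -1], [[0, 0, 3], [0, 0, 0], -1], [[0, 0, 4], [0, 0, 0], -1], [[0, 0, 4], [0, 0, 0], -1]]}}

```text
time: 21.1
tool_pos: [0.5482, 0.2084, 0.1567]
ee_rot: [-3.141, 0.0, 1.44]
wrist_force: [-1.3, -1.4, 5.3]
width: 0.0216
```

Emit:
{"api": "move_arm", "payload": {"targets": [[[0, 0, 1], [0, 0, 0], -1], [[0, 0, 2], [0, 0, 0], -1], [[0, 0, 2], [0, 0, 0], -1]]}}

```text
time: 21.48
tool_pos: [0.5482, 0.2084, 0.1562]
ee_rot: [3.141, -0.0, 1.44]
wrist_force: [-4.3, -2.6, 9.9]
width: 0.0215
```

```bash
python3 f.py
```

```text
21.725 [-3.5329 -2.1092 10.568  -0.5156  0.6043  0.0121] [0.5482 0.2084 0.1562] [ 3.141  -0.0001  1.4402] 0.02179192579244032
```

Emit:
{"api": "move_arm", "payload": {"targets": [[[0, 0, 1.5], [0, 0, 0], -1], [[0, 0, 3], [0, 0, 0], -1], [[0, 0, 3], [0, 0, 0], -1]]}}

```text
time: 22.1
tool_pos: [0.5482, 0.2084, 0.1561]
ee_rot: [3.139, -0.001, 1.44]
wrist_force: [-6.5, -3.5, 19.7]
width: 0.0215
```

```bash
python3 f.py
```

```text
22.35 [-7.1878 -3.3429 18.8595 -0.7394  1.3376  0.0011] [0.5482 0.2084 0.1561] [ 3.1392 -0.0008  1.4402] 0.021417733320888352
```

Seated: z stays at 0.1561 while the press rises to about 22 N. Next I unload, release and retreat upward.

Emit:
{"api": "move_arm", "payload": {"targets": [[[0, 0, -2.5], [0, 0, 0], -1], [[0, 0, -4.5], [0, 0, 0], -1], [[0, 0, -4.5], [0, 0, 0], -0.3], [[0, 0, -5], [0, 0, 0], 0], [[0, 0, -5], [0, 0, 0], 0], [[0, 0, -5], [0, 0, 0], 0]]}}

```text
time: 23.1
tool_pos: [0.5484, 0.2086, 0.1554]
ee_rot: [-3.141, 0.0, 1.44]
wrist_force: [0.4, 0.5, 0.2]
width: 0.0466
```

```bash
python3 f.py
```

```text
23.35 [ 0.3825 -0.0848  0.2153 -0.0287 -0.0581  0.0135] [0.5485 0.2085 0.1558] [-1.8848  0.0001  1.4402] 0.04672450696980023
```

Emit:
{"api": "move_arm", "payload": {"targets": [[[0, 0, -10], [0, 0, 0], 0], [[0, 0, -40], [0, 0, 0], 0], [[0, 0, -80], [0, 0, 0], 0], [[0, 0, -120], [0, 0, 0], 0], [[-40, 0, -150], [0, 0, 0], 0], [[-80, 0, -150], [0, 0, 0], 0], [[-100, 0, -150], [0, 0, 0], 0], [[-100, 0, -150], [0, 0, 0], 0], [[-100, 0, -150], [0, 0, 0], 0]]}}

```text
time: 24.48
tool_pos: [0.5354, 0.1102, 0.3053]
ee_rot: [-3.14, -0.0, 1.441]
wrist_force: [-0.9, -0.3, 0.3]
width: 0.0465
```

```bash
python3 - <<'E'
from h import *
o,iw=snap('wrist','w6.png'); _,im=snap('side','s6.png'); print(o['time'],o['tool_pos'],o['wrist_force'])
c=np.hstack([cv2.resize(im[120:290,100:300],(470,400),interpolation=cv2.INTER_CUBIC),cv2.resize(iw[40:200,185:317],(330,400),interpolation=cv2.INTER_CUBIC)])
cv2.imwrite('pics/c6.png',c[:,:,::-1])
E
```

```text
24.475 [0.53543112 0.11015803 0.30532024] [-0.91828895 -0.34789695  0.29905856]
```

View pics/c6.png

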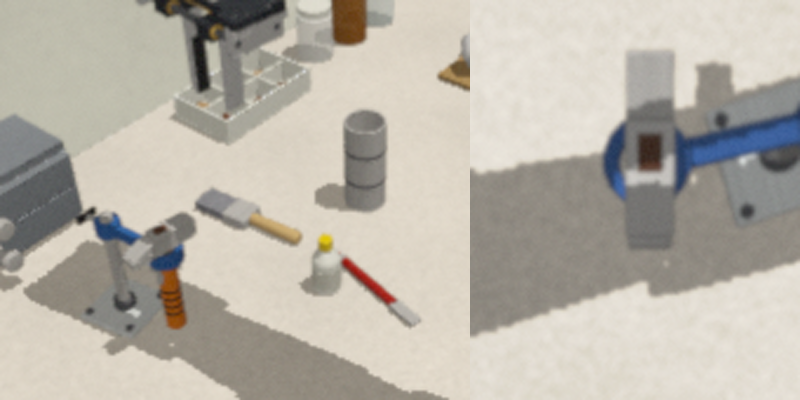

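The hammer hangs in the ring with its head flat on it, at about (165,245) in the left crop. The handle is vertical below the ring, the pot is upright, and the gripper is empty and clear. I'm handing in.

```bash
python3 -c "
from bench import order; print(order.close_job())"
```

```text
the job is handed in; nothing more can be done
None
```

The hammer hangs in the ring with its head home, and I handed the job in at about 24.5 s of the 61 s allowed. No verdict is reported, so the points below are my own checks.

**How it went:**
- I gripped the hammer head by its cheeks and lifted it out of the pot.
- The first tries at the ring touched its top face at about 8–11 N and did not enter. The side camera then showed the handle about 3 mm off, and after that correction it dropped into the bore.
- I pressed it down through the tongues, with about 4–9 N of drag.

**Last checks:**
- **Seating:** pressing harder, up to about 22 N, left the height unchanged at TCP z 0.156. That is also the seat height worked out from the earlier touch on the ring's top face.
- **Release:** the wrist force fell to about zero after opening, and the final pictures show the head flat on the ring, the handle vertical, the pot upright and the gripper clear.

**Disagreements:**
- The wrist and side camera estimates of the ring differed by several mm; the wrist one was good to about 1 mm.
- The direction I read from the wrist torque during the first touches was misleading.
- The final position is about 0.3 mm from the wrist camera's first estimate.

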